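Catch the falling lid of a contact grill and lower it shut

TASK

The repaired contact grill on the felt has to be closed, but its lid spring is out: once tipped past its balance the lid falls by itself and would slam. Nudge the raised lid forward from behind until it falls by itself, catch its handle from underneath on your fingers while it is still well open, and lower it fully shut without a knock, keeping it supported to the very last. Do not grip the lid or its handle, swing it back up or press hard on it; leave everything else on the table where it is and end clear of the grill.

Things in the scene. Friction and masses are not known exactly. Their poses are not given: they have to be found in the camera images.
- grill: Black contact grill (panini press), lower half: 172 mm deep (its x), 230 mm wide (its y), top of the lower plate 64 mm above the table. Fixed: it does not slide. Origin: on the table under the centre of the housing. Its own -x axis is its front, where the handle comes down; its +x end carries the hinge. Front face at x = -86 mm, with a dial standing out 10 mm more at y = -45 mm, z = 36 mm.
- hinge (a point): Middle of the hinge axis, fixed on the grill at (85, 0, 72) mm in the grill's frame; the axis is the grill's y axis; same orientation as the grill.
- lid (a joint): Opening angle of the lid in rad: 0 fully shut (lid level), 1.72 at its open stop, where it rests at the start, leaning back. It balances at about 1.43 rad: above that it sinks back to the stop, below that it falls shut by itself, slowly at first (about 3 to 5 s in all from just past the balance), reaching about 0.8 rad/s. The hinge has thick grease (damping 0.75 N m s/rad), no spring.
- lid_shell: The whole upper half with its handle, 0.6 kg: black frame, steel cover, 150 mm long from near the hinge, 230 mm wide, 48 mm thick. Origin on the hinge axis, axes as the grill's when shut; the lid reaches from the hinge towards its own -x, its own z is its outer (upper) side. The cover spans x = -170 to -20 mm, z = -8 to 40 mm.
- handle (a point): Centre of the handle bar, at (-215, 0, 23) mm in the lid's frame. The bar runs along the lid's y, 150 mm long, 24 mm (x) by 22 mm (z) in section, rounded 3 mm; it stands 31 mm clear of the lid's front edge on two steel arms (12 mm thick, at y = +-62 to 78 mm). When shut its centre is 95 mm and its underside 84 mm above the table, 130 mm in front of the grill's centre, with free space beneath and in front; held at the bar the lid weighs about 3 N.
- lid_inner: Inner side of the lid (underneath when shut): black frame with the ribbed plate, and the lower half shell of the handle. Origin and axes as lid_shell; it takes up x = -170 to -20 mm, z = -8 to 10 mm.
- lid_outer: Outer side of the lid (on top when shut, facing backwards when the lid is up): steel cover and the upper half shell of the handle. Origin and axes as lid_shell; it takes up x = -168 to -22 mm, z = 10 to 40 mm.
- handle_under: Lower half shell of the handle bar (the lid's inner side, underneath when shut): 24 x 150 x 11 mm. Origin at the bar's centre.
- screwdriver: Loose screwdriver with green handle, 200 mm, lying on the table right of the grill. Leave alone.
- multimeter: Loose orange and black multimeter, 150 x 76 x 44 mm, lying flat. Origin under its centre. Leave alone.
- mug: Loose blue mug, 80 mm wide, 92 mm high. Origin under its centre. Leave alone.
- solder_spool: Loose grey spool, 60 mm wide, 46 mm high. Origin under its centre. Leave alone.
- spray: Loose white bottle, 52 mm wide, 190 mm high. Origin under its centre. Leave alone.
- screw_dish: Loose aluminium dish, 68 mm wide, 22 mm high, behind the grill's hinge. Origin under its centre. Leave alone.
- loose_knob: Loose black knob pulled off an appliance, 42 mm wide, 27 mm high, behind the grill's hinge. Origin under its centre. Leave alone.

How it is judged:
By the outcome, as a careful person would: the job done as asked, in the order asked, and still so for the second after the job is handed in, with the robot touching nothing.
It also fails if it takes over 58 s, if anything falls off the work surface, if the arm or the gripper's body presses on something with over 40 N, if the wrist force passes 120 N, or if a joint passes its speed limit or range.

ROBOT

A 7-joint arm with a two-finger parallel gripper is mounted at the origin on the work surface. World frame = base frame: x ahead of the robot, y to its left, z up, the work surface at z = 0. Lengths are in m, angles in rad, forces in N, time in s.
With the tool pointing down it reaches from about 0.425 to 0.925 m from the base axis. Payload 6.8 kg.
Tool frame: the origin (TCP) lies midway between the tips of the shut fingers; the grasp point (between the pads) lies 19 mm behind it (tcp_to_grasp is the distance from the TCP to the grasp point, in m); z points along the fingers, y is the direction in which the jaws open and shut (so a half turn about z gives the same grasp; the last joint's range is limited). The gripper opens to 85 mm and grips with 20 to 120 N. Pads are 22 mm wide; open, the fingers measure 114 mm over their backs; the gripper's body (76 mm by 85 mm) begins 54 mm behind the grasp point. The pads swing forward as they close: fully open they stand 13 mm farther back than shut.
Start: joints at [1.059, 0.477, 0.022, 1.555, -0.011, 1.109, -0.083], TCP at [0.265, -0.621, 0.231] pointing down, gripper open.
Joint ranges: [-2.96, 2.96], [-0.34, 2.1], [-1.41, 1.46], [0.24, 2.44], [-1.37, 4.51], [0.17, 1.92], [-2.96, 2.96]. Speed limits (rad/s): [2.39, 2.39, 3.14, 3.14, 3.14, 3.14, 3.14].

INTERFACE

Orientations are given as a unit quaternion [w, x, y, z].
In Python, from station import observe, snapshot, camera_model, close_job, tcp_to_grasp gives the robot as it stands.
- The arm moves only by the tool step_arm, never from a script. Its argument "plan" is a list that holds one entry, the list of rows, each a list of 7 numbers: the turn, a rotation vector about the world's x, y, z in degrees, then the shift along the world's x, y, z in m, then the opening, from 0 (shut) to 1 (fully open). A call has 1 to 20 rows; each row shifts and turns the commanded pose from where the row before left it; what a row does not reach is not made up. A row lasts 1/10 s, in which the tool goes at most 50 mm and 8.59 degrees, less where a joint would pass 70% of its speed; a pose out of reach is approached as far as the arm can. A call is refused whole if a number of a shift passes 0.05 or a number of a turn 8.59, either way. A call with a gripper value outside its range is refused whole. The fingers move at their own pace and stop on an object; the grip force is fixed at half the most. Time passes only in rows, so rows that do not move let the fingers close. It gives the time, the measured TCP pose, the force and the opening at its end, in the units of the state.
- observe(): the state, without advancing time (a new reading comes with each control period).
- snapshot(name): name is "scene" or "side" or "wrist"; returns (picture, depth): 384x512x3 uint8, red, green, blue; 384x512 float32, m along the optical axis (not along the pixel's ray), 0 where there is no reading.
- camera_model(name): a dict with "fx", "fy", "cx", "cy" (pixels), "distortion" ([k1, k2, p1, p2, k3] as OpenCV has them; the pictures are not rectified), "T" (4x4, takes a point from camera to world coordinates); the wrist camera has in their place "T_tool_cam" (4x4, takes a point from camera to tool coordinates, whose origin is the TCP and whose axes are the flange's). Camera axes: x right, y down, z forward; pixel columns grow to the right and rows downward; lengths in m; the calibration is good to about 2 mm. A picture is of the moment at which its call begins: read the wrist's pose just before it. camera_model takes no time and is no camera call.
- close_job(): hands the job in, once; it reports no verdict.
The state is a dict: "t": time; "qpos": joint angles; "joint_velocities": joint speeds; "tau": joint torques, N m; "position": TCP position; "orientation": TCP orientation; "ft_force": force on the tool from outside, world axes, zero at the start; "moment": the same for the moment, N m; "grip_width": opening from 0.0 (shut) to 1.0 (fully open).
Only numpy, scipy, OpenCV 4.12 (cv2) and the standard library are available. Lean on these libraries where they do the work, as an engineer would, in place of code of your own. Each camera call takes 0.05 s, during which the arm holds its last target.

## Working session

There is one attempt and no reset: what is moved stays moved. The work goes in short steps, Python scripts to look and compute and a tool call to move; the robot and the scene stay as the last step left them, time stands still between calls to the robot, and variables do not carry over. Pictures are saved under pics/ and viewed, and the job is handed in when it is done.

Besides the shell and the picture viewer there is one more tool, called after "Request:" in YAML: its name, and indented under it one key for each argument. step_arm: Moves the arm, as the interface text tells. Its arguments: {"type":"object","properties":{"plan":{"type":"array","items":{"type":"array","items":{"type":"array","items":{"type":"number"}}}}},"required":["plan"]}

```bash
ls; mkdir -p pics
python3 - <<'E'
from station import *
import cv2, numpy as np
o=observe(); print(o['t'],o['position'],o['orientation'],o['grip_width'],tcp_to_grasp)
for n in ('scene','side'):
    p,d=snapshot(n); cv2.imwrite(f'pics/{n}0.png',p[:,:,::-1]); np.savez(f'{n}0.npz',p=p,d=d)
    m=camera_model(n); print(n,{k:np.round(v,3).tolist() for k,v in m.items()}); print((d>0).mean())
E
```

```text
pics
0.0 [ 0.26493195 -0.62017655  0.23028214] [-9.04158367e-04  9.79688505e-01  2.00523181e-01 -2.65312228e-04] 1.0002359054442387 0.0187
scene {'fx': 398.774, 'fy': 398.774, 'cx': 250.741, 'cy': 193.167, 'distortion': [0.013, 0.0, 0.0, 0.0, 0.0], 'T': [[0.773, 0.541, -0.331, 0.902], [0.634, -0.663, 0.398, -0.525], [-0.005, -0.518, -0.856, 0.94], [0.0, 0.0, 0.0, 1.0]]}
0.9961649576822916
side {'fx': 452.934, 'fy': 452.934, 'cx': 260.943, 'cy': 194.203, 'distortion': [-0.036, 0.0, 0.0, 0.0, 0.0], 'T': [[-0.923, -0.305, 0.234, 0.276], [-0.385, 0.736, -0.556, 0.559], [-0.003, -0.604, -0.797, 1.056], [0.0, 0.0, 0.0, 1.0]]}
0.9962107340494791
```

View pics/scene0.png

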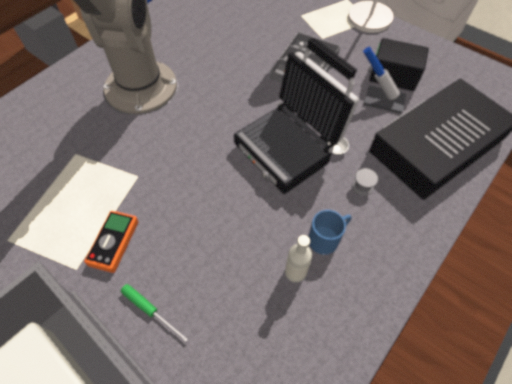

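View pics/side0.png

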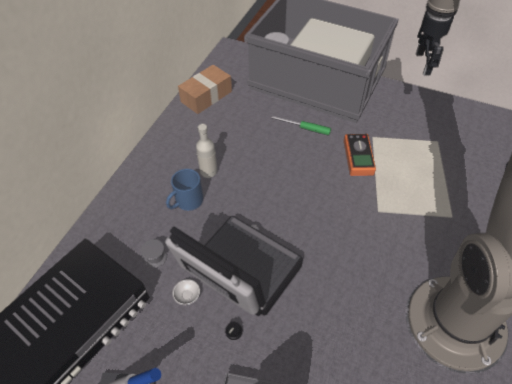

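The scene view shows the grill at about (290,135) with its lid raised and handle top at (332,57). The side view looks at the lid's steel back, (215,270), with the dish at (186,292) and the knob at (233,329). Next I'll measure.

```bash
cat > h.py <<'E'
import numpy as np, cv2
from station import camera_model
def cloud(n,f):
    z=np.load(f); p,d=z['p'],z['d']; m=camera_model(n)
    K=np.array([[m['fx'],0,m['cx']],[0,m['fy'],m['cy']],[0,0,1]]); D=np.array(m['distortion'],float)
    v,u=np.mgrid[:384,:512]; uv=np.stack([u,v],-1).reshape(-1,1,2).astype(float)
    r=cv2.undistortPoints(uv,K,D).reshape(384,512,2)
    P=np.dstack([r*d[...,None],d]); T=np.array(m['T'])
    W=P@T[:3,:3].T+T[:3,3]; W[d==0]=np.nan
    return p,W
def px(n,W):
    m=camera_model(n);K=np.array([[m['fx'],0,m['cx']],[0,m['fy'],m['cy']],[0,0,1]]);T=np.linalg.inv(np.array(m['T']))
    c=np.atleast_2d(W)@T[:3,:3].T+T[:3,3]
    return cv2.projectPoints(c,np.zeros(3),np.zeros(3),K,np.array(m['distortion'],float))[0].reshape(-1,2)
E
python3 - <<'E'
from h import *
for n,pts in (('scene',[(237,137),(288,186),(335,150),(275,110),(310,98),(310,42),(352,72),(285,60),(352,98),(366,178),(342,145),(330,215),(298,240),(295,40)]),('side',[(172,238),(256,303),(215,270),(186,292),(233,325),(154,243),(187,178),(206,130),(240,222),(300,258),(270,305),(220,250),(235,375),(140,378)])):
    p,W=cloud(n,n+'0.npz')
    for u,v in pts: print(n,u,v,np.round(W[v,u],3),p[v,u])
    q=p[ (20 if n=='scene' else 200):(220 if n=='scene' else 384), (220 if n=='scene' else 120):(400 if n=='scene' else 320)]
    cv2.imwrite(f'pics/{n}c.png',cv2.resize(q[:,:,::-1],None,fx=3,fy=3,interpolation=cv2.INTER_CUBIC))
E
```

```text
scene 237 137 [0.414 0.003 0.059] [31 30 32]
scene 288 186 [ 0.62  -0.032  0.05 ] [24 24 24]
scene 335 150 [0.637 0.181 0.003] [251 249 245]
scene 275 110 [0.438 0.147 0.065] [71 69 71]
scene 310 98 [0.541 0.155 0.173] [37 35 37]
scene 310 42 [0.489 0.204 0.291] [25 22 22]
scene 352 72 [0.625 0.18  0.29 ] [32 33 34]
scene 285 60 [0.309 0.372 0.029] [113 108 107]
scene 352 98 [0.648 0.166 0.232] [200 192 188]
scene 366 178 [0.765 0.123 0.045] [195 187 184]
scene 342 145 [0.645 0.205 0.008] [204 196 186]
scene 330 215 [ 0.757 -0.048  0.074] [56 75 97]
scene 298 240 [ 0.758 -0.201  0.188] [227 221 205]
scene 295 40 [0.264 0.493 0.013] [75 70 72]
side 172 238 [0.622 0.193 0.291] [49 47 50]
side 256 303 [0.442 0.195 0.142] [86 83 85]
side 215 270 [0.517 0.217 0.277] [91 89 90]
side 186 292 [0.64  0.182 0.007] [184 177 176]
side 233 325 [0.491 0.221 0.027] [39 37 39]
side 154 243 [0.769 0.106 0.044] [107 104 108]
side 187 178 [ 0.787 -0.111  0.057] [ 75  92 117]
side 206 130 [ 0.754 -0.193  0.185] [114 110 106]
side 240 222 [ 0.583 -0.026  0.067] [101  98 102]
side 300 258 [0.403 0.009 0.056] [50 48 51]
side 270 305 [0.428 0.146 0.038] [36 36 37]
side 220 250 [0.596 0.068 0.063] [55 54 56]
side 235 375 [0.438 0.325 0.036] [109 104 108]
side 140 378 [0.588 0.427 0.147] [ 41  70 132]
```

View pics/scenec.png

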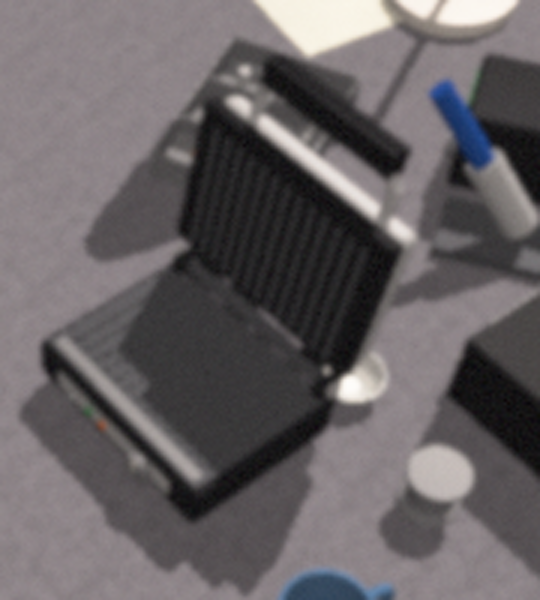

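View pics/sidec.png

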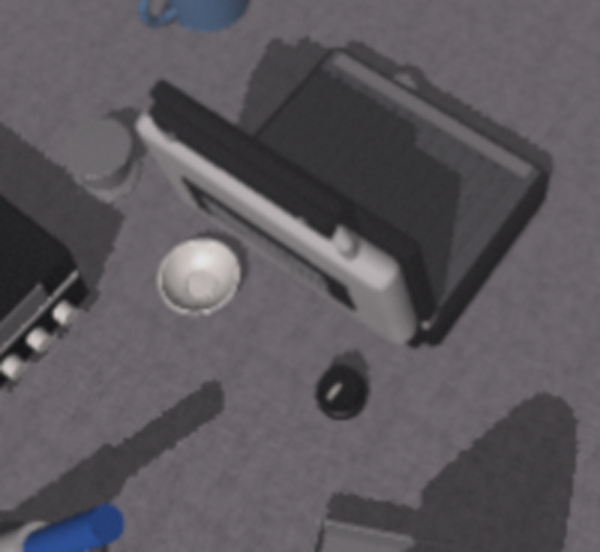

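Run:
```python
from h import *
A=[]
for n in ('scene','side'):
    p,W=cloud(n,n+'0.npz'); w=W.reshape(-1,3)
    s=w[(w[:,2]>.035)&(w[:,2]<.072)&(w[:,0]>.36)&(w[:,0]<.68)&(w[:,1]>-.08)&(w[:,1]<.22)]
    # drop loose knob etc
    r=cv2.minAreaRect(s[:,:2].astype(np.float32)*1000); print(n,len(s),r,cv2.boxPoints(r).round().tolist())
    l=w[(w[:,2]>.1)&(w[:,0]>.36)&(w[:,0]<.72)&(w[:,1]>0)&(w[:,1]<.3)]
    np.save(n+'_lid.npy',l); np.save(n+'_base.npy',s); print(len(l))
    A.append(w)
    # floor check
    f=w[(abs(w[:,2])<.02)]; print('floor',np.median(f[:,2]))
```

```text
scene 4472 ((524.8629760742188, 61.73719787597656), (196.7998504638672, 230.21575927734375), 77.41234588623047) [[391.0, -9.0], [616.0, -59.0], [659.0, 133.0], [434.0, 183.0]]
4974
floor -0.0003892832871987273
side 4018 ((523.7301025390625, 60.57347106933594), (182.5157928466797, 241.64389038085938), 71.57088470458984) [[380.0, 12.0], [610.0, -64.0], [667.0, 109.0], [438.0, 185.0]]
3296
floor 0.00042776777774000685
```

Run:
```python
from h import *
l=np.load('scene_lid.npy'); 
# cover/inner plane RANSAC
rng=np.random.default_rng(0)
def ran(l,th):
    best=(0,)
    for _ in range(800):
        a=l[rng.choice(len(l),3,0)]; n=np.cross(a[1]-a[0],a[2]-a[0]); n/=np.linalg.norm(n)+1e-9
        k=abs((l-a[0])@n)<th
        if k.sum()>best[0]: best=(k.sum(),k)
    q=l[best[1]]; c=q.mean(0); n=np.linalg.svd(q-c,full_matrices=0)[2][2]; return n*np.sign(n[1]),c,best[0],len(l)
for nm in('scene','side'):
    l=np.load(nm+'_lid.npy'); n,c,k,N=ran(l,.003); print(nm,n.round(3),c.round(3),k,N,'yaw of normal xy',np.degrees(np.arctan2(n[1],n[0])),'tilt',np.degrees(np.arcsin(n[2])))
# base front edge: bins along u
for nm in('scene','side'):
    s=np.load(nm+'_base.npy'); s=s[(s[:,2]>.05)]
    th=np.radians(76)
    for it in range(4):
        ex=np.array([np.cos(th),np.sin(th)]); ey=np.array([-ex[1],ex[0]])
        X=s[:,:2]@ex; Y=s[:,:2]@ey
        Ym=(np.percentile(Y,1)+np.percentile(Y,99))/2
        b=[]
        for t in np.arange(-.1,.1,.01):
            m=(Y>Ym+t)&(Y<Ym+t+.01)
            if m.sum()>8: b.append((Ym+t+.005,np.sort(X[m])[2]))
        b=np.array(b); f=np.polyfit(b[:,0],b[:,1],1); th-=np.arctan(f[0]); 
    print(nm,'yaw',np.degrees(th),'front X',b[:,1].mean().round(4),b[:,1].std().round(4),'Y range',np.percentile(Y,[0.2,1,99,99.8]).round(4))
```

```text
scene [ 0.212  0.965 -0.152] [0.551 0.153 0.175] 3044 4974 yaw of normal xy 77.62643065524185 tilt -8.748136071391402
side [ 0.208  0.973 -0.1  ] [0.546 0.203 0.219] 1444 3296 yaw of normal xy 77.93792913396317 tilt -5.765005591995823
scene yaw 76.9040619296206 front X 0.0939 0.0023 Y range [-0.6115 -0.6098 -0.3894 -0.3837]
side yaw 76.68114643221138 front X 0.099 0.0029 Y range [-0.6105 -0.6071 -0.3834 -0.3823]
```

```bash
cat >> h.py <<'E'
def G2W(g,yaw,o):
    c,s=np.cos(yaw),np.sin(yaw); g=np.atleast_2d(g)
    return np.c_[o[0]+c*g[:,0]-s*g[:,1], o[1]+s*g[:,0]+c*g[:,1], g[:,2]]
def lid2G(l,th):
    l=np.atleast_2d(l); c,s=np.cos(th),np.sin(th)
    return np.c_[.085+c*l[:,0]+s*l[:,2], l[:,1], .072-s*l[:,0]+c*l[:,2]]
E
python3 - <<'E'
from h import *
for yawd in (77.0,77.6):
    th=np.radians(yawd); ex=np.array([np.cos(th),np.sin(th)]); ey=np.array([-ex[1],ex[0]])
    for nm in('scene','side'):
        s=np.load(nm+'_base.npy'); s=s[(s[:,2]>.05)]
        X=s[:,:2]@ex;Y=s[:,:2]@ey
        c=X.min()
        l=np.load(nm+'_lid.npy'); XL=l[:,:2]@ex;YL=l[:,:2]@ey
        k=l[:,2]>.262
        print(yawd,nm,'frontX pct',np.percentile(X,[.5,1,2,5]).round(4),'Y',np.percentile(Y,[.5,99.5]).round(4),'lidY',np.percentile(YL,[.5,2,98,99.5]).round(4),'handle z',np.percentile(l[:,2],[99,99.9]).round(4),'handleX',np.percentile(XL[k],[2,50,98]).round(4),'handleY',np.percentile(YL[l[:,2]>.275],[1,99]).round(4))
        for z in (.12,.16,.2,.24): 
            m=(abs(l[:,2]-z)<.01)&(abs(YL+.498)<.09); 
            if m.sum()>10: print(z,np.percentile(XL[m],[5,50,95]).round(4))
E
```

```text
77.0 scene frontX pct [0.0921 0.0928 0.0939 0.0976] Y [-0.6109 -0.3858] lidY [-0.6105 -0.6089 -0.3897 -0.3836] handle z [0.2946 0.2959] handleX [0.3061 0.3106 0.3289] handleY [-0.5684 -0.4217]
0.12 [0.261  0.2641 0.2674]
0.16 [0.2674 0.2702 0.2734]
0.2 [0.273 0.276 0.279]
0.24 [0.2813 0.2946 0.3167]
77.0 side frontX pct [0.0958 0.0971 0.0998 0.1054] Y [-0.6093 -0.3834] lidY [-0.6036 -0.5948 -0.3825 -0.3816] handle z [0.2955 0.297 ] handleX [0.3097 0.3219 0.3302] handleY [-0.5663 -0.4214]
0.12 [0.3045 0.3061 0.3082]
0.16 [0.3118 0.3158 0.3177]
0.2 [0.3175 0.3191 0.3207]
0.24 [0.2844 0.3114 0.321 ]
77.6 scene frontX pct [0.087  0.0876 0.0888 0.0924] Y [-0.6127 -0.3876] lidY [-0.6134 -0.6118 -0.3925 -0.3863] handle z [0.2946 0.2959] handleX [0.3009 0.3052 0.3235] handleY [-0.5717 -0.425 ]
0.12 [0.2558 0.2589 0.262 ]
0.16 [0.2623 0.2649 0.2678]
0.2 [0.2679 0.2707 0.2738]
0.24 [0.2761 0.2892 0.3112]
77.6 side frontX pct [0.0906 0.092  0.0949 0.1001] Y [-0.611  -0.3851] lidY [-0.6067 -0.5981 -0.3854 -0.3846] handle z [0.2955 0.297 ] handleX [0.3046 0.3167 0.3251] handleY [-0.5696 -0.4247]
0.12 [0.2998 0.3008 0.3031]
0.16 [0.3067 0.3106 0.3122]
0.2 [0.3123 0.3138 0.3154]
0.24 [0.2791 0.3052 0.3158]
```

Run:
```python
from station import *
import numpy as np
o=observe();q=o['qpos'];print(q.round(4),o['position'],np.hypot(*o['position'][:2]),o['ft_force'],o['tau'].round(1) if hasattr(o['tau'],'round') else o['tau'])
m=camera_model('wrist');print(np.round(m['T_tool_cam'],3))
def dh(al,a,th,d):
    c,s=np.cos(th),np.sin(th);ca,sa=np.cos(al),np.sin(al)
    return np.array([[c,-s,0,a],[s*ca,c*ca,-sa,-d*sa],[s*sa,c*sa,ca,d*ca],[0,0,0,1]])
h=np.pi/2
P=[(0,0,.267),(-h,0,0),(h,0,.293),(h,.0525,0),(h,.0775,.3425),(h,0,0),(-h,.076,.097)]
T=np.eye(4)
for (al,a,d),th in zip(P,q): T=T@dh(al,a,th,d)
print(T.round(4), np.hypot(T[0,3],T[1,3]))
```

```text
[ 1.0589  0.4777  0.0223  1.5564 -0.0115  1.1093 -0.0831] [ 0.26498155 -0.62022273  0.23043054] 0.6744564176745916 [ 0.23591429 -0.1965952   0.65783341] [  0.  -59.8   1.6 -28.2   0.    0.   -0. ]
[[-0.    -0.965 -0.264  0.067]
 [ 1.    -0.    -0.001 -0.001]
 [ 0.001 -0.264  0.965 -0.143]
 [ 0.     0.     0.     1.   ]]
[[ 0.3924  0.9197 -0.0144  0.281 ]
 [ 0.9193 -0.3927 -0.0269  0.522 ]
 [-0.0304 -0.0027 -0.9995  0.3103]
 [ 0.      0.      0.      1.    ]] 0.5927878527032873
```

```bash
cat > plan.py <<'E'
import numpy as np
from scipy.spatial.transform import Rotation as R
YAW=np.radians(77.3); O=np.array([.5241,.0628]); EX=np.array([np.cos(YAW),np.sin(YAW)]); HALF=.011
def bar(th): return np.array([.085-.215*np.cos(th)+.023*np.sin(th), .072+.215*np.sin(th)+.023*np.cos(th)])
def g2w(g): return np.r_[O+g[0]*EX,g[1]]
def w2g(p): d=np.array(p[:2])-O; return np.array([d@EX,p[2]]), d@np.array([-EX[1],EX[0]])
def under(th,tau,s=.022,gap=0.,half=HALF):
    n=np.array([np.cos(tau),np.sin(tau)]);f=np.array([np.sin(tau),-np.cos(tau)])
    a=np.array([-np.cos(th),np.sin(th)]);b=np.array([np.sin(th),np.cos(th)])
    D=.009*abs(n@a)+.008*abs(n@b)+.003
    return g2w(bar(th)-(D+half+gap)*n+s*f)
def Rt(tau): # tool rotation: x=ex tilted
    z=np.array([*(np.sin(tau)*EX),-np.cos(tau)]); y=np.array([EX[1],-EX[0],0]); x=np.cross(y,z)
    return R.from_matrix(np.c_[x,y,z])
def state(o=None):
    from station import observe
    o=o or observe(); w,x,y,z=o['orientation']; r=R.from_quat([x,y,z,w]); return o,r
E
python3 - <<'E'
from plan import *
from h import cloud
p,W=cloud('scene','scene0.npz'); print('mm',W[240,110].round(3),W[225,125].round(3),'sd',W[300,140].round(3))
o,r=state(); print(r.as_matrix().round(3))
for th,t in((1.1,30),(1.05,35),(.5,48),(0,60)): print(th,t,under(th,np.radians(t)).round(4),bar(th).round(3),g2w(bar(th)).round(3))
t=Rt(np.radians(0)); print(np.degrees((t*r.inv()).as_rotvec()))
E
```

```text
mm [ 0.371 -0.43   0.04 ] [ 0.367 -0.379  0.038] sd [ 0.532 -0.484  0.023]
[[ 0.92   0.393 -0.001]
 [ 0.393 -0.92   0.001]
 [-0.    -0.002 -1.   ]]
1.1 30 [0.524  0.0623 0.2438] [0.008 0.274] [0.526 0.071 0.274]
1.05 35 [0.5223 0.0549 0.2389] [-0.002  0.27 ] [0.524 0.061 0.27 ]
0.5 48 [ 0.5038 -0.0272  0.1628] [-0.093  0.195] [ 0.504 -0.028  0.195]
0 60 [ 0.4969 -0.0578  0.062 ] [-0.13   0.095] [ 0.496 -0.064  0.095]
[-0.05687971 -0.080829   54.16263057]
```

Request:
step_arm:
  plan:
    - [[0,0,6.77,0.012,0.02,0.02,0],[0,0,6.77,0.017,0.04,0.02,0],[0,0,6.77,0.017,0.04,0.02,0],[0,0,6.77,0.017,0.04,0.02,0],[0,0,6.77,0.017,0.04,0.02,0],[0,0,6.77,0.017,0.04,0.02,0],[0,0,6.77,0.017,0.04,0.02,0],[0,0,6.77,0.017,0.04,0.01,0],[0,0,0,0.017,0.04,0,0],[0,0,0,0.017,0.04,0,0],[0,0,0,0.017,0.04,0,0],[0,0,0,0.017,0.04,0,0],[0,0,0,0.017,0.04,0,0],[0,0,0,0.017,0.04,0,0],[0,0,0,0.01,0.02,0,0],[0,0,0,0,0,0,0]]

```text
t: 1.7
position: [0.5089, -0.0565, 0.381]
orientation: [-0.001, 0.779, 0.627, 0.001]
ft_force: [-0.0, -0.5, -0.1]
grip_width: 0.004
```

Run:
```python
from plan import *
o,r=state(); print(o['t'],o['position'],o['qpos'].round(2),np.degrees((Rt(0)*r.inv()).as_rotvec()).round(2),o['ft_force'])
print(np.degrees((Rt(np.radians(60))*Rt(0).inv()).as_rotvec()))
```

```text
1.7 [ 0.50894082 -0.05646873  0.38103858] [ 0.47  0.13 -0.53  1.7   0.07  1.33 -0.29] [-0.1  -0.01 -0.38] [-0.04172733 -0.52605427 -0.13292792]
[ 58.53207264 -13.19077226   0.        ]
```

Request:
step_arm:
  plan:
    - [[4.88,-1.1,0,0.002,0.016,-0.02,0],[4.88,-1.1,0,0.002,0.016,-0.02,0],[4.88,-1.1,0,0.002,0.016,-0.02,0],[4.88,-1.1,0,0.002,0.016,-0.02,0],[4.88,-1.1,0,0.002,0.016,-0.02,0],[4.88,-1.1,0,0.002,0.016,-0.02,0],[4.88,-1.1,0,0.002,0.015,-0.02,0],[0,0,0,0,0,0,0]]

```text
t: 2.5
position: [0.5193, 0.0486, 0.2374]
orientation: [-0.191, 0.746, 0.594, 0.233]
ft_force: [-0.9, -0.9, 0.3]
grip_width: 0.002
```

```bash
cat > st.py <<'E'
from plan import *
import sys
tau=np.radians(float(sys.argv[1])); th=float(sys.argv[2])
o,r=state(); print(o['t'],o['position'].round(4),'q',o['qpos'].round(2),'roterr',np.degrees((Rt(tau)*r.inv()).as_rotvec()).round(2),'F',np.round(o['ft_force'],2))
print('to target',(under(th,tau)-o['position']).round(4),'tcp grill',w2g(o['position']))
E
python3 st.py 35 1.05;python3 st.py 60 0; python3 st.py 48 0.5
```

```text
2.5 [0.5193 0.0486 0.2374] q [ 0.67  0.31 -0.62  1.99 -0.56  0.89  0.22] roterr [-0.16 -0.44  0.16] F [-0.94 -0.87  0.34]
to target [0.003  0.0063 0.0014] tcp grill (array([-0.01487961,  0.23742816]), np.float64(0.001528961066320291))
2.5 [0.5193 0.0486 0.2374] q [ 0.67  0.31 -0.62  1.99 -0.56  0.89  0.22] roterr [24.22 -5.97  0.06] F [-0.94 -0.87  0.34]
to target [-0.0224 -0.1065 -0.1754] tcp grill (array([-0.01487961,  0.23742816]), np.float64(0.001528961066320291))
2.5 [0.5193 0.0486 0.2374] q [ 0.67  0.31 -0.62  1.99 -0.56  0.89  0.22] roterr [12.52 -3.32  0.11] F [-0.94 -0.87  0.34]
to target [-0.0155 -0.0758 -0.0746] tcp grill (array([-0.01487961,  0.23742816]), np.float64(0.001528961066320291))
```

Request:
step_arm:
  plan:
    - [[2.1,-0.5,0,-0.0026,-0.0126,-0.0124,0],[2.1,-0.5,0,-0.0026,-0.0126,-0.0124,0],[2.1,-0.5,0,-0.0026,-0.0126,-0.0124,0],[2.1,-0.5,0,-0.0026,-0.0126,-0.0124,0],[2.1,-0.5,0,-0.0026,-0.0126,-0.0124,0],[2.1,-0.5,0,-0.0026,-0.0126,-0.0124,0],[2,-0.45,0,-0.0012,-0.005,-0.0168,0],[2,-0.45,0,-0.0012,-0.005,-0.0168,0],[2,-0.45,0,-0.0012,-0.005,-0.0168,0],[2,-0.45,0,-0.0012,-0.005,-0.0168,0],[2,-0.45,0,-0.0012,-0.005,-0.0168,0],[2,-0.45,0,-0.0012,-0.005,-0.0168,0],[0,0,0,0,0,0,0]]

```text
t: 3.8
position: [0.4989, -0.0582, 0.0637]
orientation: [-0.313, 0.677, 0.539, 0.392]
ft_force: [0.0, -0.7, -0.8]
grip_width: -0.002
```

```bash
python3 st.py 60 0
python3 - <<'E'
from station import *
import cv2
for n in('scene','side'):
    p,d=snapshot(n); cv2.imwrite(f'pics/{n}1.png',p[:,:,::-1])
    import numpy as np; np.savez(n+'1.npz',p=p,d=d)
E
```

```text
3.8 [ 0.4989 -0.0582  0.0637] q [ 1.02  0.88 -0.61  1.97 -0.7   0.9   0.87] roterr [-0.18 -0.02  0.23] F [ 0.05 -0.66 -0.78]
to target [-0.002   0.0003 -0.0017] tcp grill (array([-0.12355361,  0.06367398]), np.float64(-0.0020000130941868082))
```

View pics/scene1.png

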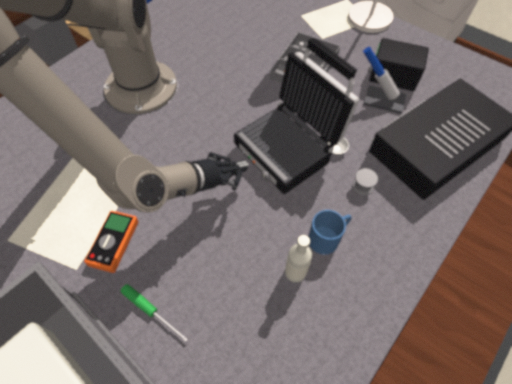

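View pics/side1.png

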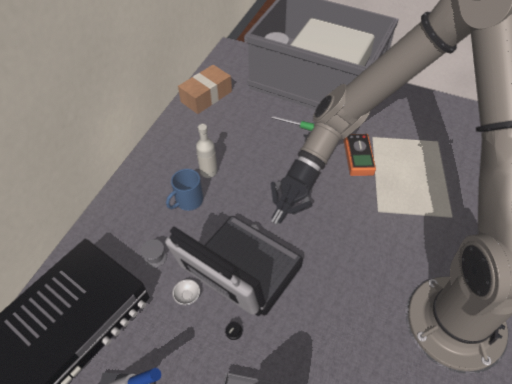

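The scene view shows the shut fingers at the front of the grill, tip near (244,163). The rehearsed path is reachable and clear of the multimeter. I'll check the finger's section in the depth image.

Run:
```python
from plan import *; from h import *
o,r=state(); print(px('scene',o['position']),px('side',o['position']))
for n in('scene','side'):
    p,W=cloud(n,n+'1.npz'); t=r.inv().apply(W.reshape(-1,3)-o['position'])
    for a,b in((-.005,.01),(-.015,-.005),(-.025,-.015),(-.035,-.025),(-.05,-.035),(-.07,-.05),(-.09,-.07)):
        k=t[(t[:,2]>a)&(t[:,2]<b)&(abs(t[:,1])<.08)&(abs(t[:,0])<.05)]
        if len(k): print(n,a,b,len(k),'x',np.percentile(k[:,0],[5,50,95]).round(4),'y',np.percentile(k[:,1],[5,50,95]).round(4))
```

```text
[[247.15446765 164.54436206]] [[273.58300457 223.34319364]]
scene -0.005 0.01 2 x [0.0019 0.0021 0.0023] y [0.0032 0.0036 0.0041]
scene -0.015 -0.005 21 x [-0.0082  0.0033  0.0076] y [-0.0072  0.0041  0.0113]
scene -0.025 -0.015 29 x [-0.0091  0.0023  0.0067] y [-0.0132  0.0046  0.0122]
scene -0.035 -0.025 28 x [-0.0033  0.0034  0.0068] y [-0.0117  0.0047  0.0117]
scene -0.05 -0.035 42 x [0.0016 0.0058 0.009 ] y [-0.0255 -0.003   0.0223]
scene -0.07 -0.05 145 x [-0.0118  0.0065  0.0102] y [-0.0382  0.0079  0.0359]
scene -0.09 -0.07 185 x [-0.0019  0.0069  0.0131] y [-0.0522 -0.0056  0.0543]
side -0.005 0.01 13 x [-0.0042  0.0063  0.01  ] y [-0.0068 -0.0024  0.0058]
side -0.015 -0.005 38 x [0.0001 0.0072 0.0124] y [-0.0125 -0.0015  0.0118]
side -0.025 -0.015 45 x [-0.0061  0.0066  0.0101] y [-0.0131 -0.0028  0.0126]
side -0.035 -0.025 44 x [-0.0037  0.007   0.011 ] y [-0.0134 -0.0025  0.0116]
side -0.05 -0.035 106 x [-0.0047  0.007   0.0131] y [-0.0282 -0.0031  0.0254]
side -0.07 -0.05 232 x [-0.0112  0.0094  0.0153] y [-0.0423 -0.0042  0.0372]
side -0.09 -0.07 296 x [-0.0096  0.0098  0.0166] y [-0.0568 -0.0059  0.0522]
```

Request:
step_arm:
  plan:
    - [[-6.5,1.46,0,-0.002,-0.01,0.03,0],[-6.5,1.46,0,0,0,0.04,0],[-6.5,1.46,0,0,0,0.04,0],[-6.5,1.46,0,0,0,0.04,0],[-6.5,1.46,0,0,0,0.04,0],[-6.5,1.46,0,0,0,0.04,0],[-6.5,1.46,0,0,0,0.04,0],[-6.5,1.46,0,0,0,0.04,0],[-6.5,1.46,0,0,0,0.03,0],[0,0,0,0.007,0.03,0,0],[0,0,0,0.008,0.036,0,0],[0,0,0,0.008,0.036,0,0],[0,0,0,0.008,0.036,0,0],[0,0,0,0.008,0.036,0,0],[0,0,0,0.008,0.036,0,0],[0,0,0,0.008,0.036,0,0],[0,0,0,0.008,0.036,0,0],[0,0,0,0.007,0.03,0,0],[0,0,0,0,0,0,0]]

```text
t: 5.8
position: [0.5649, 0.2528, 0.4081]
orientation: [-0.001, 0.778, 0.628, 0.005]
ft_force: [-0.9, 0.1, 0.2]
grip_width: 0.001
```

```bash
python3 st.py 0 1.72
```

```text
5.8 [0.5649 0.2528 0.4081] q [-0.01  0.35 -0.7   1.42  0.22  1.45 -0.91] roterr [-0.41  0.34 -0.56] F [-0.86  0.06  0.19]
to target [-0.0152 -0.0764 -0.1489] tcp grill (array([0.19433969, 0.40808857]), np.float64(0.0020087023576368006))
```

Request:
step_arm:
  plan:
    - [[0,0,0,0,0,-0.03,0],[0,0,0,0,0,-0.04,0],[0,0,0,0,0,-0.04,0],[0,0,0,0,0,-0.03,0],[0,0,0,0,0,-0.005,0],[0,0,0,0,0,0,0]]

```text
t: 6.4
position: [0.567, 0.2465, 0.2624]
orientation: [-0.0, 0.78, 0.625, 0.003]
ft_force: [0.4, 0.3, 1.1]
grip_width: -0.002
```

```bash
python3 st.py 0 1.72
python3 - <<'E'
from station import *
import cv2,numpy as np
for n in('scene','side'):
    p,d=snapshot(n); cv2.imwrite(f'pics/{n}2.png',p[:,:,::-1])
E
```

```text
6.4 [0.567  0.2465 0.2624] q [-0.01  0.43 -0.67  1.63  0.29  1.17 -0.97] roterr [-0.23  0.28 -0.12] F [0.44 0.27 1.07]
to target [-0.0173 -0.0701 -0.0032] tcp grill (array([0.18866557, 0.26240735]), np.float64(-0.0015020165291799532))
```

View pics/scene2.png

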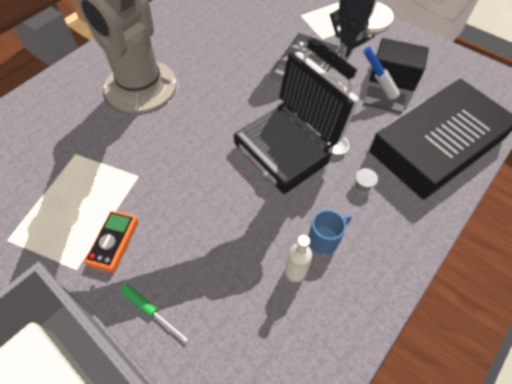

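View pics/side2.png

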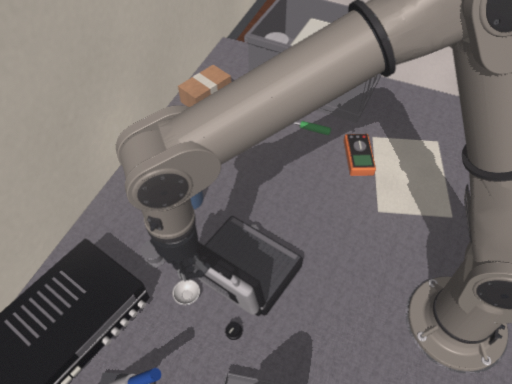

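Request:
step_arm:
  plan:
    - [[0,0,0,-0.0018,-0.0078,0,0],[0,0,0,-0.0018,-0.0078,0,0],[0,0,0,-0.0015,-0.006,0,0],[0,0,0,-0.0013,-0.0059,0,0],[0,0,0,-0.0013,-0.0059,0,0],[0,0,0,-0.0013,-0.0059,0,0],[0,0,0,-0.0013,-0.0059,0,0],[0,0,0,-0.0013,-0.0059,0,0],[0,0,0,-0.0013,-0.0059,0,0],[0,0,0,-0.0013,-0.0059,0,0],[0,0,0,-0.0013,-0.0059,0,0]]

```text
t: 7.6
position: [0.5519, 0.1778, 0.2615]
orientation: [-0.001, 0.78, 0.625, 0.003]
ft_force: [0.2, 2.0, 2.0]
grip_width: 0.0
```

```bash
cat > lid.py <<'E'
# measure lid angle from scene depth on inner plate + bar
from plan import *; from h import *; from station import *
import sys
tag=sys.argv[1]
o=observe(); p,d=snapshot('scene'); np.savez('s_%s.npz'%tag,p=p,d=d); cv2.imwrite('pics/s_%s.png'%tag,p[:,:,::-1])
p,W=cloud('scene','s_%s.npz'%tag); w=W.reshape(-1,3); w=w[np.isfinite(w[:,0])]
D=w[:,:2]-O; gx=D@EX; gy=D@np.array([-EX[1],EX[0]])
# inner plate: front-facing; hinge at (.085,.072); consider polar coords, r .06-.16, |gy|<.09, upper envelope in polar angle
X=.085-gx; Z=w[:,2]-.072; r=np.hypot(X,Z); a=np.arctan2(Z,X)
k=(abs(gy)<.08)&(r>.06)&(r<.16)&(a>.12)&(w[:,2]>.1)
# inner plate h=-.008 -> a = theta - asin(.008/r)
th=a[k]+np.arcsin(-.008/r[k])*-1
print(observe()['t'],'n',k.sum(),'theta pct',np.percentile(th,[5,25,50,75,95]).round(3))
E
python3 lid.py a; python3 st.py 0 1.5
```

```text
7.65 n 1238 theta pct [1.494 1.507 1.517 1.526 1.539]
7.65 [0.5518 0.1761 0.2611] q [ 0.11  0.37 -0.67  1.72  0.25  1.13 -0.85] roterr [-0.2   0.2  -0.05] F [ 0.43 -1.5  -0.08]
to target [-0.0123 -0.0449  0.005 ] tcp grill (array([0.11662532, 0.2610523 ]), np.float64(-0.0020885232465373176))
```

Request:
step_arm:
  plan:
    - [[0,0,0,-0.0013,-0.0059,0,0],[0,0,0,-0.0013,-0.0059,0,0],[0,0,0,-0.0013,-0.0059,0,0],[0,0,0,-0.0013,-0.0059,0,0],[0,0,0,-0.0008,-0.0035,0,0],[0,0,0,0,0,0,0]]

```text
t: 8.25
position: [0.5458, 0.1495, 0.2608]
orientation: [-0.0, 0.781, 0.625, 0.002]
ft_force: [-0.3, -1.0, -0.5]
grip_width: -0.003
```

```bash
python3 lid.py b; python3 st.py 0 1.5; python3 -c "
from plan import *
for t,ta in((1.05,35),(1.0,35),(.95,37),(.9,38)): print(t,ta,under(t,np.radians(ta)).round(4),w2g(under(t,np.radians(ta)))[0])"
```

```text
8.3 n 924 theta pct [1.349 1.36  1.369 1.377 1.391]
8.3 [0.5458 0.1501 0.2609] q [ 0.16  0.34 -0.67  1.75  0.23  1.12 -0.8 ] roterr [-0.23  0.19 -0.07] F [0.72 0.09 0.07]
to target [-0.0063 -0.0189  0.0052] tcp grill (array([0.08988891, 0.26086485]), np.float64(-0.0019847293565507444))
1.05 35 [0.5223 0.0549 0.2389] [-0.00806627  0.23885438]
1.0 35 [0.5203 0.0457 0.2345] [-0.01750389  0.23450008]
0.95 37 [0.5184 0.0376 0.2293] [-0.02586086  0.22931937]
0.9 38 [0.5165 0.0292 0.2238] [-0.03447482  0.22378972]
```

Request:
step_arm:
  plan:
    - [[0,0,0,0.0007,0.003,0.02,0],[0,0,0,0,0,0.04,0],[0,0,0,0,0,0.035,0],[5.85,-1.32,0,-0.0083,-0.037,0,0],[5.85,-1.32,0,-0.0083,-0.037,0,0],[5.85,-1.32,0,-0.0083,-0.037,0,0],[5.85,-1.32,0,-0.0083,-0.037,-0.01,0],[5.85,-1.32,0,0,0,-0.04,0],[5.85,-1.32,0,0,0,-0.04,0],[0,0,0,0,0,-0.035,0]]

```text
t: 9.3
position: [0.512, 0.0021, 0.2277]
orientation: [-0.194, 0.744, 0.591, 0.244]
ft_force: [-0.0, -0.9, 0.6]
grip_width: 0.001
```

```bash
python3 lid.py c; python3 st.py 36 .95
```

```text
9.35 n 770 theta pct [1.287 1.296 1.305 1.312 1.322]
9.35 [0.5094 0.0038 0.2233] q [ 0.79  0.35 -0.64  2.   -0.55  0.91  0.31] roterr [-0.4  -0.31  0.21] F [-1.16  0.15 -4.14]
to target [0.0089 0.0334 0.0062] tcp grill (array([-0.06081006,  0.22330854]), np.float64(0.0013881610511180746))
```

View pics/s_c.png

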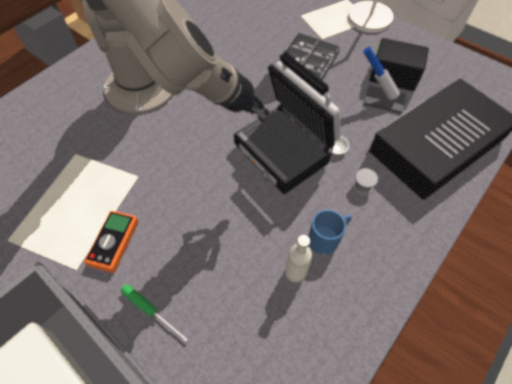

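Request:
step_arm:
  plan:
    - [[0,0,0,0.0028,0.011,0.0034,0],[0,0,0,0.0028,0.0112,0.0034,0],[0,0,0,0.0028,0.0112,0.0034,0],[0,0,0,0.0028,0.0112,0.0034,0],[0,0,0,0.0024,0.01,0.003,0]]

```text
t: 9.85
position: [0.5277, 0.0623, 0.2494]
orientation: [-0.192, 0.741, 0.595, 0.245]
ft_force: [0.6, 0.1, 0.2]
grip_width: 0.004
```

```bash
python3 lid.py d; python3 st.py 36 1.08; python3 st.py 36 1.04
```

```text
9.9 n 471 theta pct [1.224 1.232 1.242 1.248 1.257]
9.9 [0.5277 0.064  0.2498] q [ 0.7   0.32 -0.68  1.98 -0.57  0.88  0.2 ] roterr [-0.24  0.42 -0.22] F [-0.6   1.78 -0.81]
to target [-0.004  -0.003  -0.0088] tcp grill (array([0.00199856, 0.24983929]), np.float64(-0.0032540491770629747))
9.9 [0.5277 0.064  0.2498] q [ 0.7   0.32 -0.68  1.98 -0.57  0.88  0.2 ] roterr [-0.24  0.42 -0.22] F [-0.6   1.78 -0.81]
to target [-0.0057 -0.0105 -0.012 ] tcp grill (array([0.00199856, 0.24983929]), np.float64(-0.0032540491770629747))
```

```bash
python3 -c "
import cv2;p=cv2.imread('pics/s_d.png');cv2.imwrite('pics/s_dc.png',cv2.resize(p[30:200,200:380],None,fx=3,fy=3))"
```

```text
(no output)
```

View pics/s_dc.png

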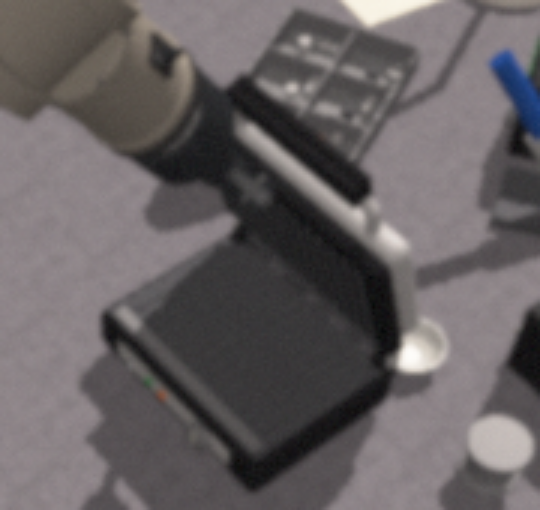

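Request:
step_arm:
  plan:
    - [[0,0,0,0.0008,0.0034,-0.005,0],[0,0,0,0,0,0,0],[0,0,0,0,0,0,0],[0,0,0,-0.0006,-0.0026,-0.001,0],[0,0,0,-0.0007,-0.0029,-0.0012,0],[0,0,0,-0.0007,-0.0029,-0.0012,0],[0,0,0,-0.0007,-0.0029,-0.0012,0]]

```text
t: 10.6
position: [0.5251, 0.0519, 0.2379]
orientation: [-0.193, 0.742, 0.594, 0.244]
ft_force: [-0.5, -0.1, -0.1]
grip_width: -0.001
```

```bash
python3 lid.py e; python3 st.py 36 1.08; python3 st.py 36 1.04
```

```text
10.65 n 201 theta pct [1.079 1.084 1.091 1.098 1.107]
10.65 [0.525  0.0514 0.2376] q [ 0.71  0.33 -0.67  1.99 -0.56  0.87  0.23] roterr [-0.23  0.23  0.06] F [-0.03  0.01 -0.41]
to target [-0.0013  0.0096  0.0034] tcp grill (array([-0.0109728 ,  0.23764117]), np.float64(-0.0033660959843049855))
10.65 [0.525  0.0514 0.2376] q [ 0.71  0.33 -0.67  1.99 -0.56  0.87  0.23] roterr [-0.23  0.23  0.06] F [-0.03  0.01 -0.41]
to target [-0.003   0.0021  0.0002] tcp grill (array([-0.0109728 ,  0.23764117]), np.float64(-0.0033660959843049855))
```

Request:
step_arm:
  plan:
    - [[0,0,0,-0.0008,-0.0034,-0.0017,0],[0,0,0,-0.0008,-0.0034,-0.0017,0],[0,0,0,-0.0008,-0.0034,-0.0017,0],[0,0,0,-0.0008,-0.0034,-0.0017,0],[0,0,0,-0.0008,-0.0034,-0.0018,0],[0,0,0,-0.0008,-0.0034,-0.0018,0]]

```text
t: 11.25
position: [0.5202, 0.0317, 0.2274]
orientation: [-0.193, 0.742, 0.594, 0.244]
ft_force: [-0.2, 0.3, -0.3]
grip_width: 0.003
```

```bash
python3 lid.py f; python3 st.py 36 .95; python3 st.py 36 .9
```

```text
11.3 n 155 theta pct [0.924 1.261 1.281 1.327 1.481]
11.3 [0.52  0.031 0.227] q [ 0.74  0.35 -0.66  1.99 -0.56  0.88  0.27] roterr [-0.22  0.22  0.05] F [-0.44 -1.53 -1.8 ]
to target [-0.0017  0.0062  0.0025] tcp grill (array([-0.0319175 ,  0.22700604]), np.float64(-0.0029914029935319783))
11.3 [0.52  0.031 0.227] q [ 0.74  0.35 -0.66  1.99 -0.56  0.88  0.27] roterr [-0.22  0.22  0.05] F [-0.44 -1.53 -1.8 ]
to target [-0.0038 -0.0031 -0.0032] tcp grill (array([-0.0319175 ,  0.22700604]), np.float64(-0.0029914029935319783))
```

Request:
step_arm:
  plan:
    - [[0,0,0,-0.0004,-0.0015,-0.0009,0],[0,0,0,-0.0004,-0.0015,-0.0009,0],[0,0,0,-0.0004,-0.0015,-0.0009,0],[0,0,0,-0.0004,-0.0015,-0.0009,0]]

```text
t: 11.7
position: [0.5187, 0.026, 0.2241]
orientation: [-0.193, 0.742, 0.594, 0.244]
ft_force: [-0.4, -0.9, -0.6]
grip_width: -0.002
```

```bash
for i in 1 2 3; do python3 lid.py g$i; python3 st.py 36 .9; done
python3 - <<'E'
import cv2,numpy as np
from station import *
p,d=snapshot('side');cv2.imwrite('pics/side_g.png',cv2.resize(p[180:340,120:340,::-1],None,fx=3,fy=3))
p=cv2.imread('pics/s_g3.png');cv2.imwrite('pics/s_gc.png',cv2.resize(p[30:200,200:380],None,fx=3,fy=3))
E
```

```text
11.75 n 210 theta pct [1.165 1.22  1.253 1.304 1.453]
11.75 [0.5186 0.0257 0.2239] q [ 0.75  0.35 -0.65  2.   -0.56  0.88  0.28] roterr [-0.23  0.25  0.02] F [-0.22 -1.11 -1.44]
to target [-0.0024  0.0022 -0.0001] tcp grill (array([-0.03741358,  0.22387228]), np.float64(-0.002841195303084928))
11.8 n 213 theta pct [1.166 1.22  1.252 1.302 1.446]
11.8 [0.5187 0.0258 0.2239] q [ 0.75  0.35 -0.65  2.   -0.56  0.88  0.28] roterr [-0.23  0.25  0.02] F [-0.32 -0.04 -0.74]
to target [-0.0024  0.0021 -0.0002] tcp grill (array([-0.03733529,  0.22392499]), np.float64(-0.0028364786974972977))
11.85 n 214 theta pct [1.162 1.22  1.252 1.307 1.45 ]
11.85 [0.5187 0.0259 0.224 ] q [ 0.75  0.35 -0.65  2.   -0.56  0.88  0.28] roterr [-0.24  0.25  0.01] F [ 0.74 -0.36 -1.6 ]
to target [-0.0024  0.002  -0.0002] tcp grill (array([-0.03718778,  0.22399134]), np.float64(-0.002799666023772896))
```

View pics/s_gc.png

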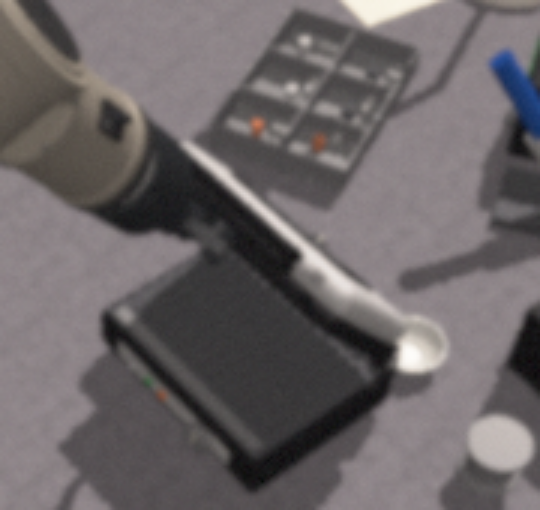

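View pics/side_g.png

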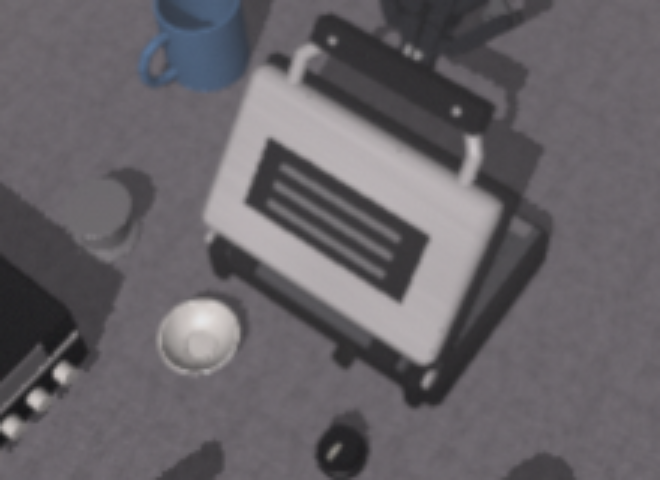

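The lid now rests on the fingertips: three looks 0.05 s apart are identical, at about 0.9 rad. In the side crop the fingers sit under the middle of the bar at (410,50). I'll measure the lid angle from its cover and compute the lowering path.

```bash
cat > side.py <<'E'
from plan import *; from h import *; from station import *
import sys
tag=sys.argv[1]; o=observe()
p,d=snapshot('side'); np.savez('d_%s.npz'%tag,p=p,d=d); cv2.imwrite('pics/d_%s.png'%tag,p[:,:,::-1])
p,W=cloud('side','d_%s.npz'%tag); w=W.reshape(-1,3); w=w[np.isfinite(w[:,0])]
D=w[:,:2]-O; gx=D@EX; gy=D@np.array([-EX[1],EX[0]])
X=.085-gx; Z=w[:,2]-.072; r=np.hypot(X,Z); a=np.arctan2(Z,X)
k=(abs(gy)<.1)&(r>.07)&(r<.165)&(Z>0.02)
f=[(aa-np.arcsin(.04/rr)) for aa,rr in zip(a[k],r[k])]
print(o['t'],'side n',k.sum(),'theta',np.percentile(f,[10,30,50,70,90]).round(3))
# handle bar outer side h=.034: r>.2
k=(abs(gy)<.05)&(r>.205)&(r<.24)&(Z>.0)
if k.sum()>5:
    f=a[k]-np.arcsin(.034/r[k]); print('bar n',k.sum(),np.percentile(f,[10,50,90]).round(3))
E
python3 side.py g
cat > path.py <<'E'
from plan import *
import sys
from scipy.interpolate import interp1d
th0,t0=float(sys.argv[1]),float(sys.argv[2])   # current theta on finger, tau now
o,r=state(); print('offset now',(o['position']-under(th0,np.radians(t0))).round(4))
tau=lambda th: np.radians(60+(t0-60)*th/th0)
prev=under(th0,tau(th0))
for th in [float(x) for x in sys.argv[3:]]:
    c=under(th,tau(th)); print(th,'tau',np.degrees(tau(th)).round(1),'TCP',c.round(4),'delta',(c-prev).round(4)); prev=c
E
python3 path.py .91 36 .8 .7 .6 .5 .4 .3 .2 .1 .05 0 -.02
```

```text
11.9 side n 3444 theta [0.843 0.86  0.869 0.879 0.897]
bar n 639 [0.804 0.889 0.901]
offset now [ 0.0021 -0.0037 -0.0008]
0.8 tau 38.9 TCP [0.5126 0.0119 0.2108] delta [-0.004  -0.0179 -0.0141]
0.7 tau 41.5 TCP [ 0.5093 -0.003   0.1962] delta [-0.0033 -0.0148 -0.0146]
0.6 tau 44.2 TCP [ 0.5063 -0.0163  0.1801] delta [-0.003  -0.0133 -0.0161]
0.5 tau 46.8 TCP [ 0.5036 -0.028   0.1627] delta [-0.0026 -0.0117 -0.0174]
0.4 tau 49.5 TCP [ 0.5014 -0.0379  0.1441] delta [-0.0022 -0.0099 -0.0186]
0.3 tau 52.1 TCP [ 0.4996 -0.0459  0.1245] delta [-0.0018 -0.008  -0.0196]
0.2 tau 54.7 TCP [ 0.4982 -0.0519  0.1042] delta [-0.0014 -0.006  -0.0204]
0.1 tau 57.4 TCP [ 0.4973 -0.0559  0.0833] delta [-0.0009 -0.004  -0.0209]
0.05 tau 58.7 TCP [ 0.4971 -0.0571  0.0726] delta [-0.0003 -0.0012 -0.0106]
0.0 tau 60.0 TCP [ 0.4969 -0.0578  0.062 ] delta [-0.0002 -0.0007 -0.0107]
-0.02 tau 60.5 TCP [ 0.4969 -0.058   0.0577] delta [-0.     -0.0001 -0.0043]
```

Request:
step_arm:
  plan:
    - [[0.39,-0.09,0,-0.0005,-0.0022,-0.0017,0],[0.39,-0.09,0,-0.0005,-0.0022,-0.0017,0],[0.39,-0.09,0,-0.0005,-0.0022,-0.0017,0],[0.39,-0.09,0,-0.0005,-0.0022,-0.0017,0],[0.39,-0.09,0,-0.0005,-0.0022,-0.0017,0],[0.39,-0.09,0,-0.0005,-0.0022,-0.0017,0],[0.39,-0.09,0,-0.0005,-0.0021,-0.0021,0],[0.39,-0.09,0,-0.0005,-0.0021,-0.0021,0],[0.39,-0.09,0,-0.0005,-0.0021,-0.0021,0],[0.39,-0.09,0,-0.0005,-0.0021,-0.0021,0],[0.39,-0.09,0,-0.0005,-0.0021,-0.0021,0],[0.39,-0.09,0,-0.0005,-0.0021,-0.0021,0],[0.39,-0.09,0,-0.0005,-0.0021,-0.0021,0],[0.39,-0.09,0,-0.0004,-0.0019,-0.0023,0],[0.39,-0.09,0,-0.0004,-0.0019,-0.0023,0],[0.39,-0.09,0,-0.0004,-0.0019,-0.0023,0],[0.39,-0.09,0,-0.0004,-0.0019,-0.0023,0],[0.39,-0.09,0,-0.0004,-0.0019,-0.0023,0],[0.39,-0.09,0,-0.0004,-0.0019,-0.0023,0],[0.39,-0.09,0,-0.0004,-0.0019,-0.0023,0]]

```text
t: 13.95
position: [0.5093, -0.0151, 0.1829]
orientation: [-0.234, 0.723, 0.579, 0.296]
ft_force: [0.2, -0.8, -1.7]
grip_width: -0.003
```

```bash
python3 side.py h; python3 st.py 44.2 .6; python3 st.py 44.2 .6
```

```text
13.95 side n 3605 theta [0.564 0.579 0.589 0.601 0.618]
bar n 520 [0.527 0.611 0.622]
14.0 [ 0.5091 -0.0158  0.1823] q [ 0.89  0.49 -0.66  2.02 -0.64  0.88  0.51] roterr [-0.09  0.22  0.07] F [ 0.1  -0.91 -1.68]
to target [-0.0028 -0.0005 -0.0022] tcp grill (array([-0.07995436,  0.1822906 ]), np.float64(-0.0026517958302724894))
14.0 [ 0.5091 -0.0158  0.1823] q [ 0.89  0.49 -0.66  2.02 -0.64  0.88  0.51] roterr [-0.09  0.22  0.07] F [ 0.1  -0.91 -1.68]
to target [-0.0028 -0.0005 -0.0022] tcp grill (array([-0.07995436,  0.1822906 ]), np.float64(-0.0026517958302724894))
```

View pics/d_h.png

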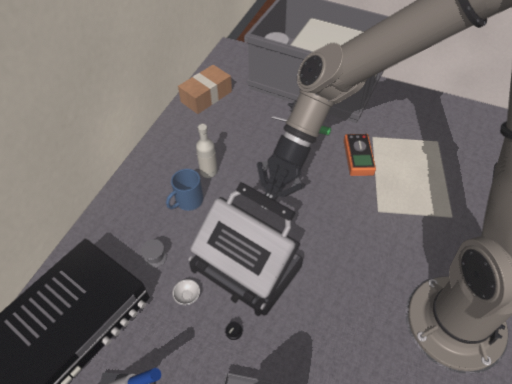

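Request:
step_arm:
  plan:
    - [[0.39,-0.09,0,-0.0005,-0.0017,-0.0025,0],[0.39,-0.09,0,-0.0005,-0.0017,-0.0025,0],[0.39,-0.09,0,-0.0005,-0.0017,-0.0025,0],[0.39,-0.09,0,-0.0005,-0.0017,-0.0025,0],[0.39,-0.09,0,-0.0005,-0.0017,-0.0025,0],[0.39,-0.09,0,-0.0005,-0.0017,-0.0025,0],[0.39,-0.09,0,-0.0005,-0.0017,-0.0025,0],[0.39,-0.09,0,-0.0004,-0.0014,-0.0026,0],[0.39,-0.09,0,-0.0004,-0.0014,-0.0027,0],[0.39,-0.09,0,-0.0004,-0.0014,-0.0027,0],[0.39,-0.09,0,-0.0004,-0.0014,-0.0027,0],[0.39,-0.09,0,-0.0004,-0.0014,-0.0027,0],[0.39,-0.09,0,-0.0004,-0.0014,-0.0027,0],[0.39,-0.09,0,-0.0004,-0.0014,-0.0027,0],[0.39,-0.09,0,-0.0003,-0.0013,-0.003,0],[0.39,-0.09,0,-0.0003,-0.0013,-0.003,0],[0.39,-0.09,0,-0.0003,-0.0013,-0.003,0],[0.39,-0.09,0,-0.0003,-0.0013,-0.003,0],[0.39,-0.09,0,-0.0003,-0.0013,-0.003,0],[0.39,-0.09,0,-0.0003,-0.0012,-0.003,0]]

```text
t: 16.0
position: [0.5011, -0.0445, 0.1285]
orientation: [-0.274, 0.701, 0.561, 0.346]
ft_force: [0.5, 0.0, -2.1]
grip_width: -0.001
```

```bash
python3 side.py i; python3 st.py 52.1 .3; python3 side.py i2; python3 st.py 52.1 .3
```

```text
16.0 side n 3422 theta [0.269 0.285 0.296 0.307 0.326]
bar n 435 [0.251 0.317 0.33 ]
16.05 [ 0.5009 -0.0449  0.1279] q [ 0.99  0.68 -0.67  2.01 -0.66  0.88  0.7 ] roterr [-0.19  0.27  0.09] F [-0.09 -1.06 -2.84]
to target [-0.0013 -0.0009 -0.0033] tcp grill (array([-0.11020342,  0.12786551]), np.float64(-0.0010625140500366396))
16.05 side n 3417 theta [0.262 0.28  0.291 0.303 0.321]
bar n 431 [0.245 0.313 0.325]
16.1 [ 0.501  -0.0448  0.1281] q [ 0.99  0.68 -0.67  2.01 -0.66  0.88  0.7 ] roterr [-0.18  0.26  0.1 ] F [ 1.1  -0.9  -3.48]
to target [-0.0014 -0.001  -0.0036] tcp grill (array([-0.11009242,  0.12809802]), np.float64(-0.001092647618502984))
```

Request:
step_arm:
  plan:
    - [[0.26,-0.06,0,-0.0002,-0.0006,-0.0022,0],[0.26,-0.06,0,-0.0002,-0.0006,-0.0022,0],[0.26,-0.06,0,-0.0002,-0.0006,-0.0022,0],[0.26,-0.06,0,-0.0002,-0.0006,-0.0022,0],[0.26,-0.06,0,-0.0002,-0.0006,-0.0022,0],[0.26,-0.06,0,-0.0002,-0.0006,-0.0022,0],[0.26,-0.06,0,-0.0002,-0.0006,-0.0022,0],[0.26,-0.06,0,-0.0002,-0.0006,-0.0022,0],[0.26,-0.06,0,-0.0002,-0.0006,-0.0022,0],[0.26,-0.06,0,-0.0001,-0.0006,-0.0022,0],[0.26,-0.06,0,-0.0001,-0.0005,-0.0021,0],[0.26,-0.06,0,-0.0001,-0.0005,-0.0021,0],[0.26,-0.06,0,-0.0001,-0.0004,-0.0021,0],[0.26,-0.06,0,-0.0001,-0.0004,-0.0021,0],[0.26,-0.06,0,-0.0001,-0.0004,-0.0021,0],[0.26,-0.06,0,-0.0001,-0.0004,-0.0021,0],[0.26,-0.06,0,-0.0001,-0.0004,-0.0021,0],[0.26,-0.06,0,-0.0001,-0.0004,-0.0021,0],[0.26,-0.06,0,-0.0001,-0.0004,-0.002,0],[0.26,-0.06,0,-0.0001,-0.0004,-0.002,0]]

```text
t: 18.1
position: [0.4982, -0.0544, 0.0859]
orientation: [-0.299, 0.684, 0.548, 0.378]
ft_force: [1.2, -0.8, -2.5]
grip_width: -0.0
```

```bash
python3 side.py j; python3 st.py 57.4 .1; python3 side.py j2; python3 st.py 57.4 .1
```

```text
18.1 side n 3118 theta [0.063 0.082 0.092 0.103 0.121]
bar n 379 [0.053 0.113 0.125]
18.15 [ 0.498  -0.0546  0.0854] q [ 1.04  0.82 -0.66  1.99 -0.67  0.88  0.8 ] roterr [-0.23  0.3   0.08] F [ 0.77 -1.26 -2.72]
to target [-0.0007 -0.0013 -0.0022] tcp grill (array([-0.12027893,  0.0854413 ]), np.float64(-0.00038074025377186254))
18.15 side n 3112 theta [0.061 0.078 0.088 0.099 0.118]
bar n 390 [0.052 0.11  0.122]
18.2 [ 0.498  -0.0546  0.0856] q [ 1.04  0.82 -0.66  1.99 -0.67  0.88  0.8 ] roterr [-0.21  0.3   0.08] F [ 1.05 -0.72 -3.2 ]
to target [-0.0007 -0.0013 -0.0023] tcp grill (array([-0.1202385 ,  0.08559185]), np.float64(-0.00037940055132804366))
```

Request:
step_arm:
  plan:
    - [[0,0,0,0,-0.0001,-0.0012,0],[0,0,0,0,-0.0001,-0.0012,0],[0,0,0,0,-0.0001,-0.0012,0],[0,0,0,0,-0.0001,-0.0012,0],[0,0,0,0,-0.0001,-0.001,0],[0,0,0,0,-0.0001,-0.001,0],[0,0,0,0,-0.0001,-0.001,0],[0,0,0,0,-0.0001,-0.001,0],[0,0,0,0,-0.0001,-0.0008,0],[0,0,0,0,-0.0001,-0.0008,0],[0,0,0,0,-0.0001,-0.0008,0],[0,0,0,0,-0.0001,-0.0008,0],[0,0,0,0,0,-0.0006,0],[0,0,0,0,0,-0.0006,0],[0,0,0,0,0,-0.0006,0],[0,0,0,0,0,-0.0006,0],[0,0,0,0,0,-0.0006,0],[0,0,0,0,0,-0.0006,0],[0,0,0,0,0,-0.0005,0],[0,0,0,0,0,-0.0005,0]]

```text
t: 20.2
position: [0.4985, -0.0562, 0.0693]
orientation: [-0.299, 0.684, 0.548, 0.378]
ft_force: [-3.5, -3.6, -3.0]
grip_width: 0.004
```

```bash
python3 side.py k; python3 st.py 57.4 .0; python3 side.py k2; python3 st.py 57.4 .0
```

```text
20.2 side n 2988 theta [-0.009  0.008  0.018  0.029  0.048]
bar n 384 [-0.022  0.039  0.052]
20.25 [ 0.4985 -0.0562  0.0692] q [ 1.03  0.85 -0.65  1.98 -0.66  0.86  0.81] roterr [-0.15  0.34  0.12] F [-2.94 -5.12 -3.07]
to target [-0.0019 -0.0032 -0.0076] tcp grill (array([-0.12174931,  0.06919643]), np.float64(-0.0011926095248352595))
20.25 side n 2995 theta [-0.011  0.007  0.017  0.028  0.046]
bar n 391 [-0.027  0.038  0.05 ]
20.3 [ 0.4985 -0.0563  0.0692] q [ 1.03  0.85 -0.65  1.98 -0.66  0.86  0.81] roterr [-0.14  0.34  0.12] F [-3.8  -3.96 -1.62]
to target [-0.0019 -0.0031 -0.0076] tcp grill (array([-0.12177278,  0.0692114 ]), np.float64(-0.0012105495058180931))
```

Run:
```python
import cv2
from station import *
p,d=snapshot('scene');cv2.imwrite('pics/s_k.png',cv2.resize(p[100:230,170:350,::-1],None,fx=4,fy=4,interpolation=cv2.INTER_CUBIC))
p=cv2.imread('pics/d_k2.png');cv2.imwrite('pics/d_kc.png',cv2.resize(p[150:310,160:340],None,fx=3.5,fy=3.5,interpolation=cv2.INTER_CUBIC))
o=observe();print(o['ft_force'],o['moment'],o['position'])
```

```text
[-3.44616504 -4.78931917 -2.97616571] [-1.62223596  0.61527729  0.37219388] [ 0.49853339 -0.05625508  0.06924249]
```

View pics/s_k.png

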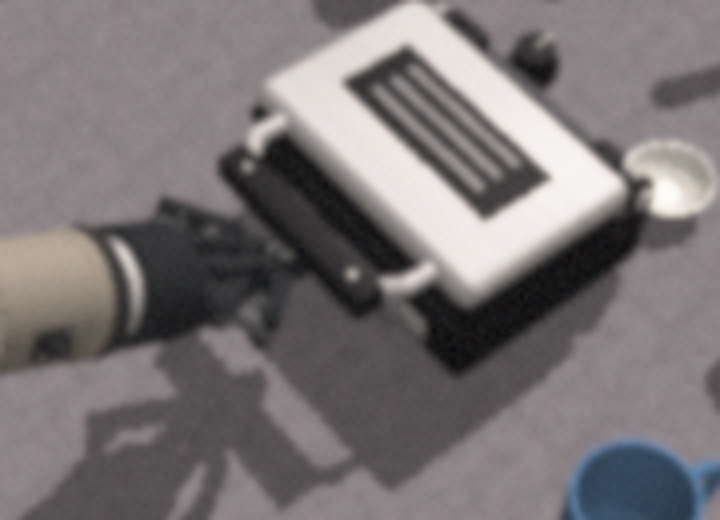

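View pics/d_kc.png

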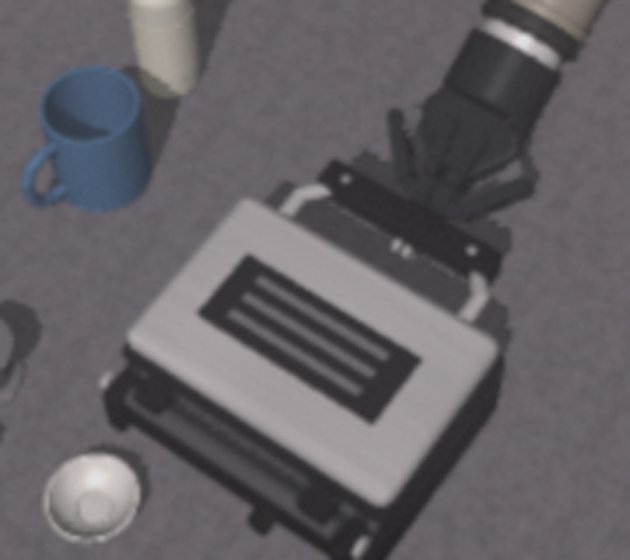

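Request:
step_arm:
  plan:
    - [[0,0,0,-0.0001,-0.0003,-0.0002,0],[0,0,0,-0.0001,-0.0003,-0.0002,0],[0,0,0,-0.0001,-0.0003,-0.0002,0],[0,0,0,-0.0001,-0.0003,-0.0002,0],[0,0,0,-0.0001,-0.0003,-0.0002,0],[0,0,0,-0.0001,-0.0003,-0.0002,0]]

```text
t: 20.95
position: [0.4981, -0.0573, 0.0685]
orientation: [-0.299, 0.684, 0.548, 0.378]
ft_force: [0.2, -0.2, -3.2]
grip_width: -0.002
```

```bash
python3 side.py l; python3 st.py 57.4 .0; python3 st.py 57.4 0
```

```text
20.95 side n 2981 theta [-0.015  0.002  0.012  0.024  0.041]
bar n 375 [-0.025  0.033  0.045]
21.0 [ 0.498  -0.0575  0.0683] q [ 1.03  0.86 -0.65  1.98 -0.66  0.86  0.82] roterr [-0.19  0.36  0.08] F [ 0.16  0.32 -2.3 ]
to target [-0.0015 -0.0019 -0.0067] tcp grill (array([-0.12306123,  0.06833864]), np.float64(-0.0010135798086193181))
21.0 [ 0.498  -0.0575  0.0683] q [ 1.03  0.86 -0.65  1.98 -0.66  0.86  0.82] roterr [-0.19  0.36  0.08] F [ 0.16  0.32 -2.3 ]
to target [-0.0015 -0.0019 -0.0067] tcp grill (array([-0.12306123,  0.06833864]), np.float64(-0.0010135798086193181))
```

Request:
step_arm:
  plan:
    - [[0,0,0,0,-0.0001,-0.0003,0],[0,0,0,0,-0.0001,-0.0003,0],[0,0,0,0,-0.0001,-0.0003,0],[0,0,0,0,-0.0001,-0.0003,0],[0,0,0,0,-0.0001,-0.0003,0],[0,0,0,0,-0.0001,-0.0003,0],[0,0,0,0,-0.0001,-0.0003,0],[0,0,0,0,-0.0001,-0.0003,0]]

```text
t: 21.8
position: [0.4978, -0.0585, 0.0658]
orientation: [-0.299, 0.684, 0.548, 0.378]
ft_force: [-0.5, 0.3, -3.0]
grip_width: -0.003
```

```bash
python3 side.py m; python3 st.py 57.4 .0; python3 st.py 57.4 0
```

```text
21.8 side n 2960 theta [-0.03  -0.012 -0.002  0.008  0.027]
bar n 356 [-0.035  0.019  0.031]
21.85 [ 0.4978 -0.0586  0.0657] q [ 1.03  0.86 -0.65  1.98 -0.65  0.86  0.82] roterr [-0.17  0.34  0.09] F [ 0.88  0.13 -2.29]
to target [-0.0012 -0.0008 -0.0041] tcp grill (array([-0.124179  ,  0.06573132]), np.float64(-0.0010144452849281595))
21.85 [ 0.4978 -0.0586  0.0657] q [ 1.03  0.86 -0.65  1.98 -0.65  0.86  0.82] roterr [-0.17  0.34  0.09] F [ 0.88  0.13 -2.29]
to target [-0.0012 -0.0008 -0.0041] tcp grill (array([-0.124179  ,  0.06573132]), np.float64(-0.0010144452849281595))
```

Still carrying about 3 N; continuing slowly.

Request:
step_arm:
  plan:
    - [[0,0,0,0,-0.0001,-0.0002,0],[0,0,0,0,-0.0001,-0.0002,0],[0,0,0,0,-0.0001,-0.0002,0],[0,0,0,0,-0.0001,-0.0002,0],[0,0,0,0,-0.0001,-0.0002,0],[0,0,0,0,-0.0001,-0.0002,0],[0,0,0,0,-0.0001,-0.0002,0],[0,0,0,0,-0.0001,-0.0002,0]]

```text
t: 22.65
position: [0.4978, -0.0593, 0.0642]
orientation: [-0.299, 0.684, 0.548, 0.378]
ft_force: [0.0, 0.4, -2.4]
grip_width: -0.003
```

```bash
python3 side.py n; python3 st.py 57.4 .0; python3 st.py 57.4 0
```

```text
22.65 side n 2945 theta [-0.037 -0.021 -0.011  0.     0.018]
bar n 366 [-0.049  0.01   0.024]
22.7 [ 0.4978 -0.0593  0.0642] q [ 1.03  0.86 -0.65  1.98 -0.65  0.86  0.82] roterr [-0.17  0.34  0.09] F [-0.67  0.78 -2.72]
to target [-0.0012 -0.0001 -0.0026] tcp grill (array([-0.12492196,  0.06415112]), np.float64(-0.0011721233987655763))
22.7 [ 0.4978 -0.0593  0.0642] q [ 1.03  0.86 -0.65  1.98 -0.65  0.86  0.82] roterr [-0.17  0.34  0.09] F [-0.67  0.78 -2.72]
to target [-0.0012 -0.0001 -0.0026] tcp grill (array([-0.12492196,  0.06415112]), np.float64(-0.0011721233987655763))
```

Request:
step_arm:
  plan:
    - [[0,0,0,0,-0.0001,-0.0002,0],[0,0,0,0,-0.0001,-0.0002,0],[0,0,0,0,-0.0001,-0.0002,0],[0,0,0,0,-0.0001,-0.0002,0],[0,0,0,0,-0.0001,-0.0002,0],[0,0,0,0,-0.0001,-0.0002,0],[0,0,0,0,-0.0001,-0.0002,0],[0,0,0,0,-0.0001,-0.0002,0]]

```text
t: 23.5
position: [0.4979, -0.0601, 0.0626]
orientation: [-0.299, 0.684, 0.548, 0.378]
ft_force: [-0.1, 1.1, -3.0]
grip_width: -0.002
```

```bash
python3 side.py o; python3 st.py 57.4 .0; python3 st.py 57.4 0
```

```text
23.5 side n 2920 theta [-0.047 -0.03  -0.02  -0.009  0.01 ]
bar n 350 [-0.058  0.002  0.014]
23.55 [ 0.4978 -0.0601  0.0626] q [ 1.03  0.87 -0.65  1.98 -0.65  0.86  0.82] roterr [-0.17  0.34  0.09] F [ 0.2   0.45 -3.  ]
to target [-0.0013  0.0007 -0.001 ] tcp grill (array([-0.12570498,  0.06255433]), np.float64(-0.001397018667086356))
23.55 [ 0.4978 -0.0601  0.0626] q [ 1.03  0.87 -0.65  1.98 -0.65  0.86  0.82] roterr [-0.17  0.34  0.09] F [ 0.2   0.45 -3.  ]
to target [-0.0013  0.0007 -0.001 ] tcp grill (array([-0.12570498,  0.06255433]), np.float64(-0.001397018667086356))
```

Request:
step_arm:
  plan:
    - [[0,0,0,0,0,-0.0002,0],[0,0,0,0,0,-0.0002,0],[0,0,0,0,0,-0.0002,0],[0,0,0,0,0,-0.0002,0],[0,0,0,0,0,-0.0002,0],[0,0,0,0,0,-0.0002,0],[0,0,0,0,0,-0.0002,0],[0,0,0,0,0,-0.0002,0],[0,0,0,0,0,-0.0002,0],[0,0,0,0,0,-0.0002,0]]

```text
t: 24.55
position: [0.4981, -0.06, 0.0609]
orientation: [-0.299, 0.684, 0.548, 0.378]
ft_force: [-0.5, 0.6, 0.2]
grip_width: 0.001
```

```bash
python3 side.py p; python3 st.py 57.4 .0; python3 st.py 57.4 0
```

```text
24.55 side n 2899 theta [-0.052 -0.035 -0.025 -0.014  0.004]
bar n 346 [-0.036 -0.003  0.009]
24.6 [ 0.498  -0.06    0.0608] q [ 1.03  0.87 -0.65  1.98 -0.65  0.85  0.82] roterr [-0.18  0.36  0.09] F [ 0.1  -0.83 -0.44]
to target [-0.0014  0.0006  0.0008] tcp grill (array([-0.12553061,  0.06081936]), np.float64(-0.0015480186155969534))
24.6 [ 0.498  -0.06    0.0608] q [ 1.03  0.87 -0.65  1.98 -0.65  0.85  0.82] roterr [-0.18  0.36  0.09] F [ 0.1  -0.83 -0.44]
to target [-0.0014  0.0006  0.0008] tcp grill (array([-0.12553061,  0.06081936]), np.float64(-0.0015480186155969534))
```

Request:
step_arm:
  plan:
    - [[0,0,0,0,0,-0.0003,0],[0,0,0,0,0,-0.0005,0],[0,0,0,0,0,-0.0008,0],[0,0,0,0,0,-0.001,0],[0,0,0,0,-0.001,-0.001,0],[0,0,0,-0.0005,-0.002,-0.001,0],[0,0,0,-0.001,-0.005,0,0],[0,0,0,-0.002,-0.01,0,0],[0,0,0,-0.004,-0.016,0,0],[0,0,0,-0.004,-0.02,0,0],[0,0,0,-0.004,-0.02,0,0],[0,0,0,-0.003,-0.015,0.01,0],[0,0,0,-0.003,-0.015,0.03,0],[0,0,0,-0.003,-0.015,0.04,0],[0,0,0,0,-0.01,0.04,0],[0,0,0,0,0,0.04,0],[0,0,0,0,0,0.04,0],[0,0,0,0,0,0,0],[0,0,0,0,0,0,0]]

```text
t: 26.5
position: [0.4731, -0.1907, 0.2565]
orientation: [-0.298, 0.685, 0.548, 0.378]
ft_force: [-1.2, -0.5, -0.1]
grip_width: 0.0
```

```bash
python3 side.py q; python3 st.py 57.4 .0
python3 - <<'E'
from h import *; from station import *
p,d=snapshot('scene');cv2.imwrite('pics/s_q.png',p[:,:,::-1]); np.savez('s_q.npz',p=p,d=d)
# movement of loose things: compare with start
for n,f0,f1 in(('scene','scene0.npz','s_q.npz'),('side','side0.npz','d_q.npz')):
    a=np.load(f0)['p'];b=np.load(f1)['p']
    def cen(p,nm):
        h=cv2.cvtColor(p,cv2.COLOR_RGB2HSV)
        m={'green':(h[...,0]>50)&(h[...,0]<75)&(h[...,1]>150),'orange':((h[...,0]<14)&(h[...,1]>170)&(h[...,2]>100)),'blue':(h[...,0]>100)&(h[...,0]<118)&(h[...,1]>100)}[nm]
        k,l,s,c=cv2.connectedComponentsWithStats(m.astype(np.uint8)); i=1+np.argmax(s[1:,4]); return c[i].round(1),s[i,4]
    for nm in('green','orange','blue'): print(n,nm,cen(a,nm),cen(b,nm))
E
```

```text
26.5 side n 2905 theta [-0.053 -0.035 -0.024 -0.014  0.005]
bar n 335 [-0.03  -0.002  0.011]
26.55 [ 0.4726 -0.1902  0.2555] q [ 1.18  0.6  -0.6   1.78 -0.6   1.35  0.66] roterr [-0.11  0.29  0.16] F [-0.14  0.18 -0.51]
to target [ 0.0239  0.1308 -0.1939] tcp grill (array([-0.25812854,  0.25550164]), np.float64(-0.00542800870106524))
scene green (array([134.8, 298.3]), np.int32(184)) (array([136.2, 298.7]), np.int32(208))
scene orange (array([115.8, 249.9]), np.int32(524)) (array([115.8, 249.9]), np.int32(527))
scene blue (array([326.7, 230.9]), np.int32(1085)) (array([326.7, 231. ]), np.int32(1094))Traceback (most recent call last):
  File "<stdin>", line 10, in <module>
  File "<stdin>", line 9, in cen
    return _wrapfunc(a, 'argmax', axis=axis, out=out, **kwds)
    return bound(*args, **kwds)
ValueError: attempt to get argmax of an empty sequence
```

View pics/s_q.png

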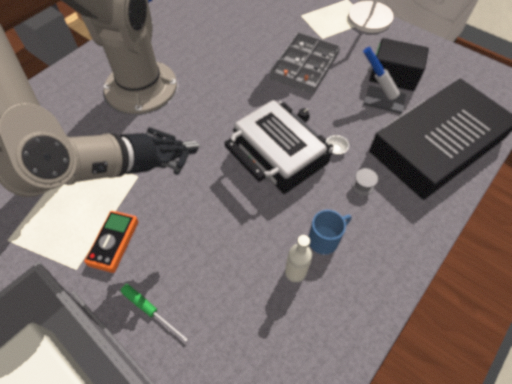

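View pics/d_q.png

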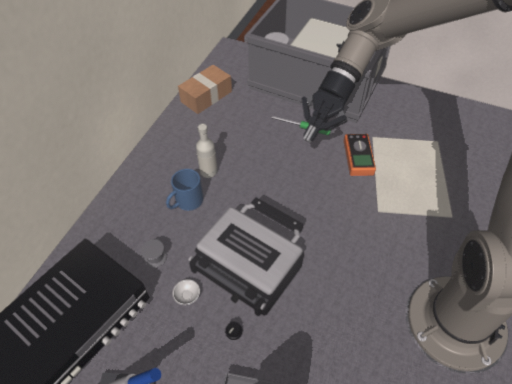

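Both views show the lid shut: the cover is level in the scene view at (285,140), and its reading has not changed since the fingers unloaded. The dish (186,292), knob (233,329), spool, mug and bottle are where they started. The screwdriver's green patch moved 1.4 px, and the arm's shadow now lies across it; its shaft tip is unchanged. Handing in.

```bash
python3 -c "
from station import *
print(close_job())"
```

```text
the job is handed in; nothing more can be done
None
```

The grill lid is fully shut and the job is handed in. It took 26.6 s of the 58 s allowed, and the arm ended clear of the grill.

**What I did:**
- **Nudge:** I pushed the raised lid forward from behind at its handle bar with the shut fingers. It was at about 1.37 rad when I let go, and it fell by itself from there.
- **Catch:** I moved over to the front and caught the bar from underneath at about 0.9 rad.
- **Lowering:** I lowered it at about 0.15 rad/s, slowing to about 0.01 rad/s at the end. The fingers carried about 3 N until it came to rest, then I drew them down and back.

**Last checks:**
- **Lid:** The wrist force dropped from 3 N to about 0 when the lid seated. The angle read the same before and after I withdrew: −0.002 rad at the bar, and −0.024 rad at the cover. The −0.024 rad is probably calibration error.
- **Other objects:** The mug and multimeter stayed put within 0.1 px in the scene view. By eye, the dish, knob, spool and bottle had not moved either.

**What disagreed:**
- **Sideways force:** At about 0.03 rad, 4–6 N of sideways force built up because the bar rested against the finger base. I backed the fingers off a little and it went away; the lid stayed supported.
- **Screwdriver:** The centre of its green patch shifted 1.4 px. I put this down to the arm's shadow, since its shaft tip had not moved.
- **Incomplete check:** The same colour comparison on the side camera failed with an error, so I compared that view only by eye.

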